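# Unplug an unmarked gas outlet

## Task

On the bench an outlet block is closed by a brass plug, which a sliding fork keeper traps. Slide the keeper fully back along its guides, then unscrew the plug: its thread may be right-handed or left-handed and nothing shows which, so try both ways until it gives. Lift the plug straight out and finish still gripping it, upright and still, at least 10 cm above the outlet and over it; do not put it down or let go, and leave the can, the jar and the wrench where they are.

Things in the scene. Friction and masses are not known exactly. Their poses are not given: they have to be found in the camera images.
- manifold: Fixed aluminium outlet block, 110 mm in its x, 220 mm in its y (-60 to +160 mm), top face 60 mm above the bench. Origin on the bench, directly below the plug's axis. Two dark guide rails, 20 mm high, stand on top at x = -42 to -28 and +28 to +42 mm, y = 60 to 158 mm. A dial gauge (44 mm across, 45 mm high) and a copper pipe stand at its +x side.
- outlet (a point): Centre of the outlet's mouth on the block's top face, 60 mm above the bench, axes as the block's; a low collar (73 mm across, 6 mm high) surrounds it. The thread is freed by a quarter turn, to within 6 degrees, either anticlockwise or clockwise seen from above, differing from start to start; the other way meets a hard stop after about 6 degrees.
- plug: Loose brass plug, about 0.25 kg, screwed in the outlet. Origin at the centre of its flange's underside, resting on the block's top face; z up. Flange 60 mm across, 8 mm thick; below it a 24 mm stem with two thread lugs. The free way it turns with little resistance (about 0.1 N m), to a hard stop about 6 degrees past the quarter turn, then lifts straight up and is clear after 30 mm.
- plug_knob (a point): Centre of the top of the plug's round knurled knob: 36 mm across, 28 mm tall, top 36 mm above the plug's origin (96 mm above the bench when seated). A dark line across its top lies along plug y, the block's y when screwed in. With a grip of about 40 N, at a hard stop the fingers slip round the unmoving knob with a twist near 1 N m; let go, and the line shows whether it turned.
- keeper (a joint): Slide of the steel fork keeper, m: 0 closed, 0.06 fully back, growing along the block's +y; starts between 0 and 0.008. About 2.5 N of friction; stays where left. While closed, its two 13 mm tines (5 mm thick, 69 to 74 mm above the bench) lie over the flange on both sides of the knob and stop the plug rising.
- keeper_tab (a point): Centre of the top of the keeper's upright tab, a steel block 24 mm (block x) by 14 mm (block y), 36 mm tall, top 110 mm above the bench. On the block's y axis, 74 mm from the outlet axis when closed, 134 mm when fully back.
- paint_can: Bystander: closed can 84 mm across, 110 mm tall, standing 150 to 180 mm from the outlet axis off the block's -y end; origin under its centre.
- screw_jar: Bystander: jar 60 mm across, 75 mm tall, standing on the block's +x side about 165 to 190 mm from the outlet axis; origin under its centre.
- wrench: Bystander: steel wrench 170 mm long lying on the bench on the block's -x side; origin under its middle, x along it.

How it is judged:
By the outcome, as a careful person would: the job done as asked, in the order asked, and still so for the second after the job is handed in, while the arm keeps its last pose, push and grip.
It also fails if it takes over 56 s, if anything falls off the work surface, if the arm or the gripper's body presses on something with over 40 N, if the wrist force passes 120 N, or if a joint passes its speed limit or range.

## Robot

A 6-joint arm with a two-finger parallel gripper is mounted at the origin on the work surface. World frame = base frame: x ahead of the robot, y to its left, z up, the work surface at z = 0. Lengths are in m, angles in rad, forces in N, time in s.
With the tool pointing down it reaches from about 0.375 to 0.9 m from the base axis. Payload 3.1 kg.
Tool frame: the origin (TCP) lies midway between the tips of the shut fingers; the grasp point (between the pads) lies robot.grip_depth behind it (robot.grip_depth is the distance from the TCP to the grasp point, in m); z points along the fingers, y is the line along which they close (so a half turn about z gives the same grasp; the last joint's range is limited). The gripper opens to 87 mm and grips with 3 to 60 N. Pads are 19 mm wide; open, the fingers measure 117 mm over their backs; the gripper's body (75 mm by 190 mm) begins 51 mm behind the grasp point.
Start: joints at [-1.524, 0.527, 1.433, -0, 1.181, -0.178], TCP at [0.139, -0.609, 0.223] pointing down, gripper open.
Joint ranges: [-3.08, 3.08], [-0.75, 2.2], [0.22, 2.44], [-1.43, 4.57], [0, 2.65], [-2.85, 2.85]. Speed limits (rad/s): [2.79, 2.79, 3.14, 3.14, 3.14, 3.14].

## Interface

Orientations are given as a unit quaternion [x, y, z, w].
In Python, from rig import robot, imaging gives the robot as it stands (robot), with the cameras (imaging).
- The arm moves only by the shell command python3 nudge.py 'ROWS' [OPENING] [FORCE]. ROWS is a JSON list of rows, 1 to 20 of them, each written [[dx, dy, dz], turn]: dx, dy, dz in m, then a turn about the tool's z in rad; each row shifts and turns the commanded pose from where the row before left it, along the tool's axes as they then stand; what a row does not reach is not made up. A row lasts 1/12 s, in which the tool goes at most 0.0417 m and 0.125 rad, less where a joint would pass 70% of its speed; a pose out of reach is approached as far as the arm can. OPENING is the finger opening in m, set as the command begins (- or left out keeps the last). The fingers move at their own pace and stop on an object; FORCE is the grip in N (left out, the last holds). Time passes only in rows, so rows that do not move let the fingers close. It prints the time, the measured TCP pose, the force, the opening and the grip force at its end. Input that does not fit is refused with a message, and nothing moves.
- robot.get_obs(): the state, without advancing time (a new reading comes with each control period).
- imaging.camera(name): name is "scene" or "top" or "wrist"; returns a dict with "img" (420x560x3 uint8, red, green, blue), "fx", "fy", "cx", "cy" (pixels), "xyz" and "attitude" of the camera in the world. Camera axes: x right, y down, z forward; pixel columns grow to the right and rows downward; lengths in m; the calibration is good to about 2 mm. A picture is of the moment at which its call begins. There is no depth.
- robot.hand_in(): hands the job in; it is judged then, once.
The state is a dict: "time": time; "q": joint angles; "joint_velocities": joint speeds; "joint_torque": joint torques, N m; "position": TCP position; "tool_rot": TCP orientation; "ft_force": force on the tool from outside, world axes, zero at the start; "moment": the same for the moment, N m; "grip_width": finger opening in m; "grip_force": force on a finger pad.
Only numpy, scipy, OpenCV 4.12 (cv2) and the standard library are available. Lean on these libraries where they do the work, as an engineer would, in place of code of your own. Each camera call takes 0.05 s, during which the arm holds its last target. There are 200 camera calls.

## Working session

There is one attempt and no reset: what is moved stays moved. The work goes in short steps, Python scripts to look and compute and a shell command to move; the robot and the scene stay as the last step left them, time stands still between calls to the robot, and variables do not carry over. Pictures are saved under pics/ and viewed, at most 10 in all, crops included, and the job is handed in when it is done.

```bash
ls; mkdir -p pics
python3 - <<'E'
from rig import robot, imaging
import cv2
print(robot.grip_depth, robot.get_obs())
for n in("scene","top"):
    c=imaging.camera(n); print(n,{k:v for k,v in c.items() if k!="img"})
    cv2.imwrite(f"pics/{n}0.png",c["img"][:,:,::-1])
E
```

```text
nudge.py
pics
rig.py
0.0187 {'time': 0.0, 'q': array([-1.52448090e+00,  5.28492051e-01,  1.43387027e+00, -1.55642368e-05,
        1.18138566e+00, -1.78551599e-01]), 'joint_velocities': array([ 0.00040371, -0.00042676,  0.00123109,  0.00044713, -0.00177117,
        0.00155854]), 'joint_torque': array([ 8.37607786e-05, -4.40039492e+01, -1.76592690e+01,  6.31551608e-02,
        5.82008378e-02, -1.70924523e-04]), 'position': array([ 0.13931975, -0.60854062,  0.22156591]), 'tool_rot': array([ 9.93685099e-01,  1.12199655e-01,  6.40205805e-05, -1.07578451e-03]), 'ft_force': array([-0.45860824,  0.36109039,  0.34293658]), 'moment': array([ 0.01696722,  0.03719627, -0.08753507]), 'grip_force': 0.0, 'grip_width': 0.08759361327025098}
scene {'fx': 453.6584436621636, 'fy': 453.6584436621636, 'cx': 274.1427814002788, 'cy': 203.3355005864507, 'xyz': array([ 0.90920163, -0.15567668,  0.69545189]), 'attitude': array([ 0.79203887,  0.54463842, -0.15456953, -0.22836744])}
top {'fx': 440.5566315038239, 'fy': 440.5566315038239, 'cx': 279.0923154216489, 'cy': 209.00766120681658, 'xyz': array([0.40722867, 0.00792359, 0.92187196]), 'attitude': array([-0.63681208,  0.76394678, -0.07808804,  0.06897791])}
```

View pics/scene0.png

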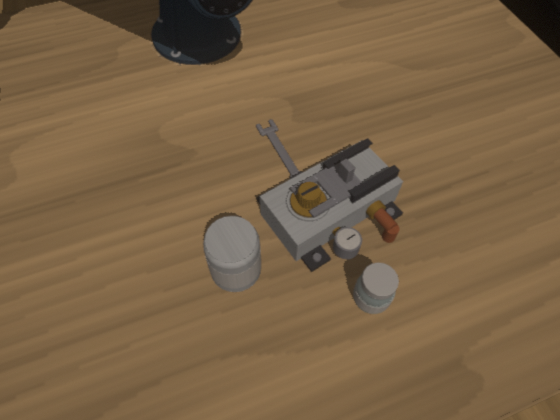

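View pics/top0.png

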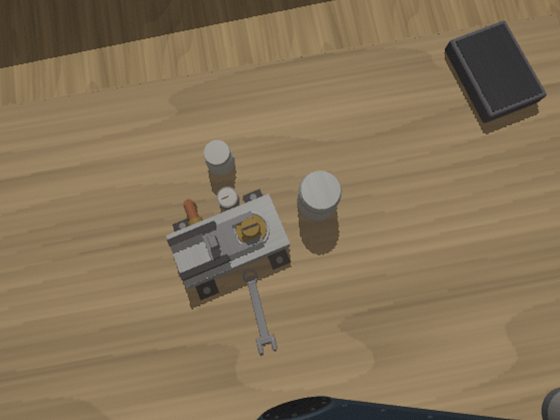

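The scene view shows the knob top near (310,189) and the tab near (346,166). In the top view the knob is near (251,229) and the tab near (212,242). I'll enlarge both views to get exact pixels.

Run:
```python
import cv2,numpy as np
a=cv2.imread("pics/scene0.png")[140:240,250:410]; b=cv2.imread("pics/top0.png")[180:300,160:300]
a=cv2.resize(a,(480*800//960,300*800//960),interpolation=cv2.INTER_CUBIC) if 0 else cv2.resize(a,None,fx=5,fy=5,interpolation=cv2.INTER_CUBIC)
b=cv2.resize(b,None,fx=5,fy=5,interpolation=cv2.INTER_CUBIC)
cv2.imwrite("pics/sc5.png",a);cv2.imwrite("pics/tp5.png",b)
```

```text
(no output)
```

View pics/sc5.png

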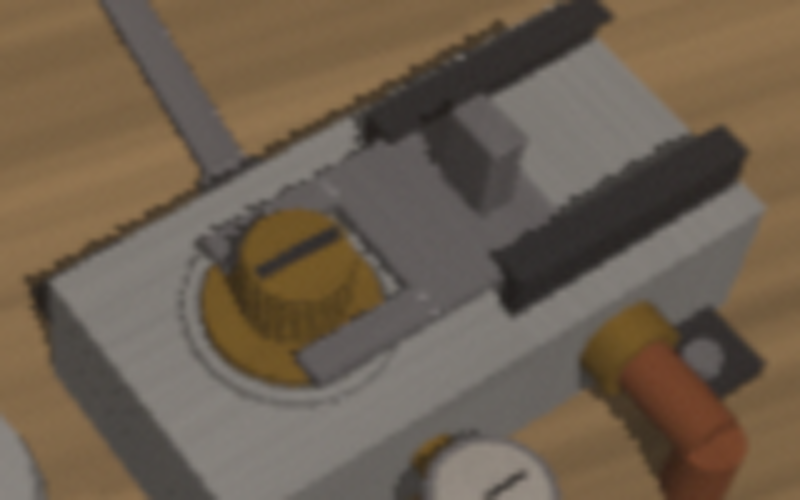

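View pics/tp5.png

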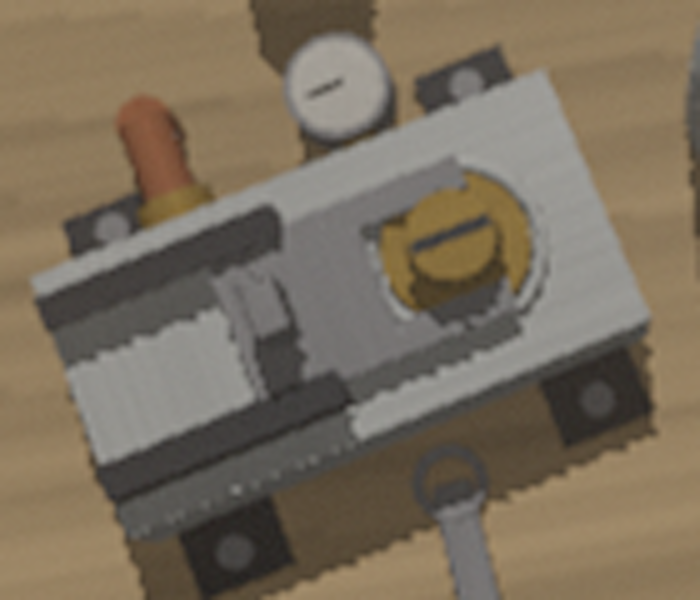

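Crop pixels, 5x. Scene view: knob top (299,250), line from (258,272) to (338,235), tab top centre (484,124). Top view: knob top (454,235), line from (413,247) to (488,222), tab top centre (265,300). Next I triangulate from these.

```bash
cat > h.py <<'E'
import numpy as np
from scipy.spatial.transform import Rotation as R
C={'scene':(453.658,274.143,203.336,[0.90920163,-0.15567668,0.69545189],[0.79203887,0.54463842,-0.15456953,-0.22836744]),
'top':(440.557,279.092,209.008,[0.40722867,0.00792359,0.92187196],[-0.63681208,0.76394678,-0.07808804,0.06897791])}
off={'scene':(250,140),'top':(160,180)}
def ray(n,p,cam=None):
    f,cx,cy,o,q=cam or C[n]
    d=R.from_quat(q).apply([(p[0]-cx)/f,(p[1]-cy)/f,1]); return np.array(o),d/np.linalg.norm(d)
def crop(n,p): return [(p[i]+.5)/5-.5+off[n][i] for i in(0,1)]
def tri(rays):
    A=sum(np.eye(3)-np.outer(d,d) for o,d in rays); b=sum((np.eye(3)-np.outer(d,d))@o for o,d in rays)
    x=np.linalg.solve(A,b); return x,[np.linalg.norm(np.cross(x-o,d)) for o,d in rays]
def atz(r,z): return r[0]+r[1]*(z-r[0][2])/r[1][2]
E
python3 - <<'E'
from h import *
P={'knob':((299,250),(454,235),.096),'tab':((484,124),(265,300),.11),'l1':((258,272),(488,222),.096),'l2':((338,235),(413,247),.096)}
for k,(a,b,z) in P.items():
    r=[ray('scene',crop('scene',a)),ray('top',crop('top',b))]
    print(k,*tri(r),atz(r[0],z),atz(r[1],z))
# block top corners at z=.06 (scene: front-left, ; top)
for n,p in(('top',(547,70)),('top',(650,322)),('top',(35,283)),('top',(120,500)),('scene',(765,207)),('scene',(50,288)),('scene',(190,495))):
    print(n,p,atz(ray(n,crop(n,p)),.06))
E
```

```text
knob [0.55648059 0.04172143 0.09681322] [np.float64(0.0006531810178280281), np.float64(0.0006531810178280293)] [0.55619245 0.04262019 0.096     ] [0.55638599 0.04114354 0.096     ]
tab [0.54191039 0.11300797 0.1113749 ] [np.float64(0.0006148990555597224), np.float64(0.0006148990555595979)] [0.54088458 0.11302899 0.11      ] [0.54238868 0.11376066 0.11      ]
l1 [0.55902925 0.02746125 0.09555919] [np.float64(0.00013411685978545143), np.float64(0.0001341168597854315)] [0.55924729 0.02719781 0.096     ] [0.55899632 0.0275765  0.096     ]
l2 [0.55476078 0.05711516 0.09491617] [np.float64(0.00019540697286086692), np.float64(0.00019540697286094666)] [0.55534489 0.05654205 0.096     ] [0.55464083 0.05723304 0.096     ]
top (547, 70) [ 0.62259122 -0.00548468  0.06      ]
top (650, 322) [ 0.51477254 -0.02749446  0.06      ]
top (35, 283) [0.57381895 0.20880554 0.06      ]
top (120, 500) [0.48363757 0.18716982 0.06      ]
scene (765, 207) [0.57551548 0.21021279 0.06      ]
scene (50, 288) [ 0.51938641 -0.02905539  0.06      ]
scene (190, 495) [ 0.60800219 -0.01446282  0.06      ]
```

Both points agree with the given heights: knob 96.8 mm, tab 111 mm. They are 73 mm apart and the block yaw is about 11.8°. I'll move above the gap between knob and tab and turn the tool so its y runs along block x.

```bash
python3 nudge.py '[[[0.0276,-0.029,0],0],[[0.0276,-0.029,0],0],[[0.0276,-0.029,0],0],[[0.0276,-0.029,0],0],[[0.0276,-0.029,0],0],[[0.0276,-0.029,0],0],[[0.0276,-0.029,0],0],[[0.0276,-0.029,0],0],[[0.0276,-0.029,0],0],[[0.0276,-0.029,0],0],[[0.0276,-0.029,0],0],[[0.0276,-0.029,0],0],[[0.0276,-0.029,0],0],[[0.0276,-0.029,0],0],[[0.0276,-0.029,0],0],[[0.0276,-0.029,0],0],[[0.0276,-0.029,0],0],[[0.0276,-0.029,0],0],[[0.0276,-0.029,0],0],[[0.0276,-0.029,0],0]]' 0.087
python3 nudge.py '[[[0,0,0],-0.1194],[[0,0,0],-0.1194],[[0,0,0],-0.1194],[[0,0,0],-0.1194],[[0,0,0],-0.1194],[[0,0,0],-0.1194],[[0,0,0],-0.1194],[[0,0,0],-0.1194],[[0,0,0],-0.1194],[[0,0,0],-0.1194],[[0,0,0],-0.1194],[[0,0,0],-0.1194],[[0,0,0],-0.1194],[[0,0,0],0],[[0,0,0],0]]'
python3 - <<'E'
from rig import robot, imaging
import cv2
c=imaging.camera("wrist"); print({k:v for k,v in c.items() if k!="img"})
cv2.imwrite("pics/w1.png",c["img"][:,:,::-1])
E
```

```text
time: 1.77
position: [0.5485, 0.0813, 0.2223]
tool_rot: [0.994, 0.112, -0.0, 0.0]
ft_force: [0.2, -0.3, 0.2]
grip_width: 0.0871
grip_force: 0.0
time: 3.02
position: [0.5479, 0.0792, 0.2222]
tool_rot: [0.632, 0.775, -0.0, -0.0]
ft_force: [0.3, -0.1, -0.3]
grip_width: 0.0869
grip_force: 0.0
{'fx': 357.16502817021507, 'fy': 357.16502817021507, 'cx': 281.23648268212673, 'cy': 211.9540788010738, 'xyz': array([0.5325782 , 0.15778825, 0.38388178]), 'attitude': array([0.98397914, 0.10041198, 0.01411775, 0.14663961])}
```

View pics/w1.png

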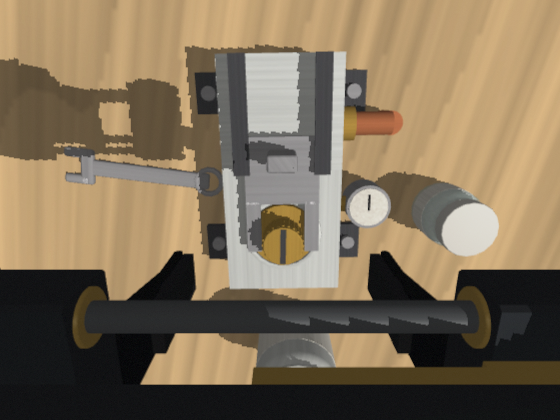

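Wrist view: knob top is near (284,246) with its line vertical at x≈283, and the tab is near (282,161). The block is upright in the picture, so the yaw is good. I'll compute positions from this view.

Run:
```python
from h import *
cam=(357.165,281.236,211.954,[0.5325782,0.15778825,0.38388178],[0.98397914,0.10041198,0.01411775,0.14663961])
k=ray(0,(284,246),cam); t=ray(0,(282,160),cam)
print(atz(k,.096),atz(t,.11))
print(tri([k,ray('scene',crop('scene',(299,250))),ray('top',crop('top',(454,235)))]))
print(tri([t,ray('scene',crop('scene',(484,124))),ray('top',crop('top',(265,300)))]))
a=atz(ray(0,(230,288),cam),.06);b=atz(ray(0,(339,287),cam),.06);c=atz(ray(0,(217,53),cam),.06);d=atz(ray(0,(345,52),cam),.06)
print(a,b,c,d)
for v in(b-a,d-c):print(np.degrees(np.arctan2(v[1],v[0])),np.hypot(*v[:2]))
for v in(c-a,d-b):print(np.degrees(np.arctan2(-v[0],v[1])),np.hypot(*v[:2]))
```

```text
[0.55838174 0.04203002 0.096     ] [0.54112784 0.11692737 0.11      ]
(array([0.55714833, 0.0419027 , 0.09689043]), [np.float64(0.001248668415603769), np.float64(0.0005083970089821754), np.float64(0.001202509047565686)])
(array([0.54131153, 0.11471991, 0.108665  ]), [np.float64(0.0019907358100148408), np.float64(0.0016463664056248714), np.float64(0.0015141282131590696)])
[ 0.51733924 -0.02841629  0.06      ] [ 0.62525701 -0.00492754  0.06      ] [0.47143359 0.18609092 0.06      ] [0.57589929 0.2083704  0.06      ]
12.279150203980405 0.11044440922935612
12.039146634307672 0.10681505830064408
12.079385394733029 0.21936424329056417
13.029072691491486 0.21893423152356506
```

```bash
python3 nudge.py '[[[0.0035,0.0016,0],-0.011],[[0,0,0.0],0],[[0,0,0],0],[[0,0,0],0],[[0,0,0.01],0],[[0,0,0.02],0],[[0,0,0.02],0],[[0,0,0.02],0],[[0,0,0.02],0],[[0,0,0.02],0],[[0,0,0.02],0],[[0,0,0.008],0],[[0,0,0],0]]' 0.0 20
```

```text
time: 4.15
position: [0.5472, 0.0829, 0.0822]
tool_rot: [0.626, 0.779, -0.002, -0.002]
ft_force: [-0.6, -0.1, 1.2]
grip_width: 0.008
grip_force: 0.0
```

```bash
python3 nudge.py '[[[0,0.0015,0],0],[[0.008,0,0],0],[[0.008,0,0],0],[[0.008,0,0],0],[[0.008,0,0],0],[[0.008,0,0],0],[[0.008,0,0],0],[[0.008,0,0],0],[[0.006,0,0],0],[[0,0,0],0]]'
```

```text
time: 4.98
position: [0.5362, 0.1455, 0.0845]
tool_rot: [0.626, 0.78, 0.0, -0.001]
ft_force: [0.0, 0.3, -0.8]
grip_width: 0.0005
grip_force: 0.0
```

```bash
python3 nudge.py '[[[0.004,0,0],0],[[0.004,0,0],0],[[0.002,0,0],0],[[0,0,0],0]]'
```

```text
time: 5.32
position: [0.5342, 0.154, 0.0843]
tool_rot: [0.626, 0.78, -0.0, -0.001]
ft_force: [0.0, -0.6, 0.6]
grip_width: 0.0002
grip_force: 0.2
```

```bash
python3 nudge.py '[[[0.003,0,0],0],[[0.002,0,0],0],[[0,0,0],0]]'
```

```text
time: 5.57
position: [0.534, 0.1551, 0.0843]
tool_rot: [0.625, 0.781, -0.003, 0.002]
ft_force: [1.2, -14.1, 0.6]
grip_width: 0.0004
grip_force: 6.7
```

```bash
python3 nudge.py '[[[0.002,0,0],0],[[0.002,0,0],0],[[0,0,0],0]]'
```

```text
time: 5.82
position: [0.534, 0.1553, 0.0843]
tool_rot: [0.624, 0.781, -0.005, 0.004]
ft_force: [1.4, -26.1, 0.0]
grip_width: 0.0004
grip_force: 12.9
```

The keeper is hard against its back stop. I'll back off, lift, open and go over the knob.

```bash
python3 nudge.py '[[[-0.02,0,0],0],[[0,0,-0.03],0],[[0,0,-0.03],0],[[-0.02,0,0],0],[[-0.02,0,0],0],[[-0.02,0,0],0],[[-0.02,0,0],0],[[-0.022,0,0],0],[[0,0,0],0],[[0,0,0],0],[[0,0,0],0]]' - 
python3 nudge.py '[[[0,0,0],0],[[0,0,0],0],[[0,0,0],0],[[0,0,0],0]]' 0.08
python3 - <<'E'
from rig import robot, imaging
import cv2
o=robot.get_obs();print(o['position'],o['tool_rot'],o['q'])
c=imaging.camera("wrist"); print({k:v for k,v in c.items() if k!="img"})
cv2.imwrite("pics/w2.png",c["img"][:,:,::-1])
E
```

```text
time: 6.73
position: [0.5587, 0.0438, 0.1442]
tool_rot: [0.627, 0.779, 0.0, -0.001]
ft_force: [-0.2, 0.9, -0.5]
grip_width: 0.0005
grip_force: 0.0
time: 7.07
position: [0.5591, 0.044, 0.1446]
tool_rot: [0.626, 0.78, 0.0, -0.0]
ft_force: [-0.1, 0.5, -1.4]
grip_width: 0.0193
grip_force: 0.0
[0.5591487  0.04397029 0.14457824] [ 6.25932694e-01  7.79877074e-01  3.81779464e-05 -9.96997261e-05] [-1.20838335e-01  5.46078030e-01  1.66963236e+00  2.12742805e-04
  9.26011426e-01 -3.39108708e-01]
{'fx': 357.16502817021507, 'fy': 357.16502817021507, 'cx': 281.23648268212673, 'cy': 211.9540788010738, 'xyz': array([0.54252559, 0.12225573, 0.30619789]), 'attitude': array([0.98319632, 0.10777909, 0.01553938, 0.14651684])}
```

View pics/w2.png

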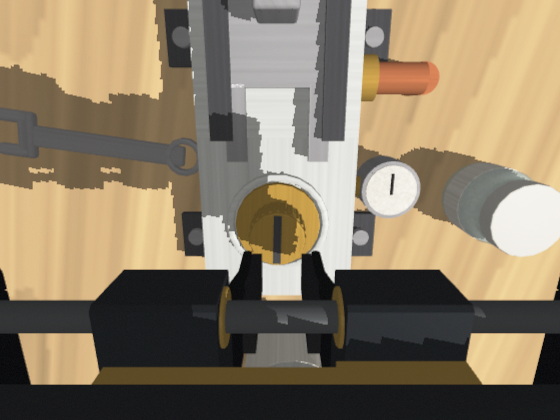

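The tines are now well clear of the plug. The knob top centre is near (278,240), with its line vertical from (278,218) to (278,263).

Run:
```python
from h import *
cam=(357.165,281.236,211.954,[0.54252559,0.12225573,0.30619789],[0.98319632,0.10777909,0.01553938,0.14651684])
k=ray(0,(278,240.5),cam); p=atz(k,.096); print(p)
print(atz(ray(0,(279,220),cam),.066))
cam1=(357.165,281.236,211.954,[0.5325782,0.15778825,0.38388178],[0.98397914,0.10041198,0.01411775,0.14663961])
print(tri([k,ray(0,(284,246),cam1),ray('scene',crop('scene',(299,250))),ray('top',crop('top',(454,235)))]))
T=R.from_quat([.6259,.7799,0,0])
for q in (p,[.5577,.0417,.096]): print(T.inv().apply(np.array(q)-[.55915,.04397,.14458]))
```

```text
[0.55826182 0.04086904 0.096     ]
[0.55787262 0.04459627 0.066     ]
(array([0.55744022, 0.04178073, 0.09732823]), [np.float64(0.0008012658771474771), np.float64(0.0011137166451335866), np.float64(0.0005131819760297606), np.float64(0.001444147931457646)])
[-0.00283513 -0.00153846  0.04858   ]
[-0.00190225 -0.00190705  0.04858   ]
```

```bash
python3 nudge.py '[[[-0.0022,-0.0017,0],0],[[0,0,0],0],[[0,0,0],0],[[0,0,0],0],[[0,0,0],0],[[0,0,0],0],[[0,0,0],0],[[0,0,0],0],[[0,0,0.02],0],[[0,0,0.02],0],[[0,0,0.02],0],[[0,0,0.0105],0],[[0,0,0],0],[[0,0,0],0]]' 0.065
```

```text
time: 8.28
position: [0.558, 0.0407, 0.0738]
tool_rot: [0.626, 0.78, -0.0, -0.0]
ft_force: [-0.2, -0.3, 0.0]
grip_width: 0.0648
grip_force: 0.0
```

```bash
python3 nudge.py '[[[0,0,0],0],[[0,0,0],0],[[0,0,0],0],[[0,0,0],0],[[0,0,0],0],[[0,0,0],0],[[0,0,0],0],[[0,0,0],0]]' 0.0 40
python3 nudge.py '[[[0,0,0],-0.06],[[0,0,0],-0.06],[[0,0,0],-0.06],[[0,0,0],-0.06],[[0,0,0],0],[[0,0,0],0]]'
python3 -c "
from rig import robot, imaging
o=robot.get_obs();print(o['moment'],o['ft_force'],o['q'])"
```

```text
time: 8.95
position: [0.5578, 0.0407, 0.0745]
tool_rot: [0.626, 0.78, -0.0, -0.0]
ft_force: [-1.9, -0.8, 5.0]
grip_width: 0.0352
grip_force: 40.3
time: 9.45
position: [0.5567, 0.0416, 0.0744]
tool_rot: [0.53, 0.848, 0.0, -0.002]
ft_force: [-2.4, 1.7, 6.0]
grip_width: 0.0349
grip_force: 40.2
[ 0.22352177  0.63076768 -0.58327715] [-2.35230202  1.6654349   5.95121519] [-0.12662055  0.65414081  1.71910281  0.00253785  0.77158709 -0.58208076]
```

```bash
for i in 1; do python3 nudge.py '[[[0,0,0],-0.06],[[0,0,0],-0.06],[[0,0,0],0],[[0,0,0],0]]'; done
python3 -c "
from rig import robot, imaging
o=robot.get_obs();print(o['moment'],o['ft_force'],o['q'])"
```

```text
time: 9.78
position: [0.5568, 0.0414, 0.0742]
tool_rot: [0.478, 0.878, 0.0, -0.002]
ft_force: [-3.3, 1.4, 5.7]
grip_width: 0.0356
grip_force: 40.0
[ 0.26918934  0.42983144 -0.53566755] [-3.34221861  1.402884    5.68684399] [-0.1267221   0.65452226  1.71922988  0.00208458  0.77071653 -0.70204204]
```

The steady −0.55 N m suggests the fingers are slipping at a stop. I'll try clockwise and compare moments.

```bash
python3 nudge.py '[[[0,0,0],0.08],[[0,0,0],0.08],[[0,0,0],0.08],[[0,0,0],0.0],[[0,0,0],0]]'
python3 -c "
from rig import robot, imaging
o=robot.get_obs();print(o['moment'],o['ft_force'],o['q'])"
python3 nudge.py '[[[0,0,0],0.08],[[0,0,0],0.08],[[0,0,0],0.08],[[0,0,0],0.0],[[0,0,0],0]]'
python3 -c "
from rig import robot, imaging
o=robot.get_obs();print(o['moment'],o['ft_force'],o['q'])"
```

```text
time: 10.2
position: [0.5582, 0.041, 0.0742]
tool_rot: [0.578, 0.816, 0.0, -0.0]
ft_force: [-0.9, 0.9, 3.5]
grip_width: 0.0352
grip_force: 40.0
[ 0.15843209  0.10787573 -0.0893797 ] [-0.91044263  0.86711481  3.4649139 ] [-1.26632358e-01  6.54989899e-01  1.71781119e+00  6.05951570e-04
  7.68651033e-01 -4.65518483e-01]
time: 10.62
position: [0.5583, 0.0409, 0.0742]
tool_rot: [0.671, 0.741, 0.0, 0.0]
ft_force: [-1.1, 1.3, 3.8]
grip_width: 0.035
grip_force: 40.0
[ 0.20238412  0.12697293 -0.13268876] [-1.07384589  1.26349567  3.77242902] [-1.26685644e-01  6.55016838e-01  1.71773370e+00  5.40074894e-04
  7.68510004e-01 -2.26831290e-01]
```

Clockwise is free, at about 0.1 N m. About 1.2 rad remains to reach the quarter turn.

```bash
python3 nudge.py '[[[0,0,0],0.1],[[0,0,0],0.1],[[0,0,0],0.1],[[0,0,0],0.1],[[0,0,0],0.1],[[0,0,0],0.1],[[0,0,0],0.1],[[0,0,0],0.1],[[0,0,0],0.1],[[0,0,0],0.1],[[0,0,0],0.1],[[0,0,0],0.1],[[0,0,0],0],[[0,0,0],0]]'
python3 -c "
from rig import robot, imaging
o=robot.get_obs();print(o['moment'],o['ft_force'],o['q'])"
python3 nudge.py '[[[0,0,-0.002],0],[[0,0,-0.002],0],[[0,0,0],0]]'
```

```text
time: 11.78
position: [0.5586, 0.0405, 0.0742]
tool_rot: [0.972, 0.234, 0.0, 0.0]
ft_force: [0.1, 0.8, 4.1]
grip_width: 0.0354
grip_force: 40.0
[ 0.09410755  0.01884203 -0.11907993] [0.0775143  0.77645088 4.08206343] [-1.27009526e-01  6.55106135e-01  1.71745650e+00 -9.69600491e-05
  7.68004585e-01  9.71980211e-01]
time: 12.03
position: [0.5578, 0.0407, 0.0777]
tool_rot: [0.973, 0.233, -0.0, -0.0]
ft_force: [-0.6, -0.3, -3.2]
grip_width: 0.035
grip_force: 40.0
```

```bash
python3 nudge.py '[[[0,0,-0.004],0],[[0,0,-0.004],0],[[0,0,-0.004],0],[[0,0,-0.004],0],[[0,0,-0.004],0]]'
python3 nudge.py '[[[0,0,-0.006],0],[[0,0,-0.008],0],[[0,0,-0.01],0],[[0,0,-0.012],0],[[0,0,-0.012],0],[[0,0,-0.012],0],[[0,0,-0.012],0],[[0,0,-0.012],0],[[0,0,-0.012],0],[[0,0,-0.008],0],[[0,0,-0.005],0],[[0,0,0],0],[[0,0,0],0],[[0,0,0],0],[[0,0,0],0],[[0,0,0],0]]'
python3 - <<'E'
from rig import robot, imaging
import cv2,numpy as np
o=robot.get_obs();print(o['position'],o['grip_width'])
c=imaging.camera("scene");d=imaging.camera("top")
a=cv2.resize(c["img"][100:280,230:420,::-1],None,fx=2.1,fy=2.1,interpolation=cv2.INTER_CUBIC)
b=cv2.resize(d["img"][130:310,140:330,::-1],None,fx=2.1,fy=2.1,interpolation=cv2.INTER_CUBIC)
cv2.imwrite("pics/end.png",np.hstack([a,b]))
E
```

```text
time: 12.45
position: [0.5582, 0.0407, 0.0986]
tool_rot: [0.973, 0.232, 0.0, 0.0]
ft_force: [0.2, 0.7, -3.3]
grip_width: 0.0352
grip_force: 40.0
time: 13.78
position: [0.5577, 0.0408, 0.2063]
tool_rot: [0.973, 0.232, -0.001, -0.0]
ft_force: [-0.6, 0.4, -3.3]
grip_width: 0.035
grip_force: 40.0
[0.557654   0.04075808 0.20631138] 0.03497522670161744
```

View pics/end.png

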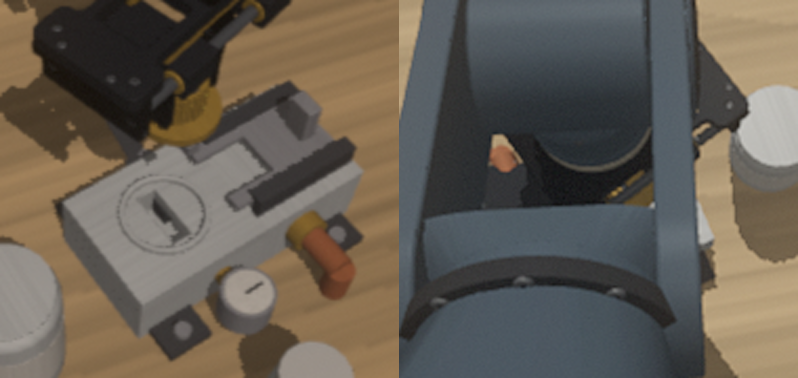

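The scene crop shows the outlet open at (160,210) with the plug held above it at (185,120). The keeper tab is at the back, and the can and jar look unmoved. The plug is up 13 cm and the load is steady.

```bash
python3 nudge.py '[[[0,0,0],0],[[0,0,0],0],[[0,0,0],0],[[0,0,0],0],[[0,0,0],0],[[0,0,0],0]]'; python3 -c "
from rig import robot, imaging
print(robot.hand_in())"
```

```text
time: 14.38
position: [0.5581, 0.0407, 0.2071]
tool_rot: [0.973, 0.232, 0.0, 0.0]
ft_force: [-0.3, -0.3, -4.2]
grip_width: 0.0349
grip_force: 40.0
the job is handed in; nothing more can be done
None
```

The job is handed in: I slid the keeper back to its stop, unscrewed the plug clockwise (left-handed thread), and lifted it 13 cm straight up; it is still gripped over the outlet, at 14.4 s on the robot's clock.

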